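# Stack the cellar tubs

## Robot

A 6-joint arm with a two-finger parallel gripper is mounted at the origin on the work surface. World frame = base frame: x ahead of the robot, y to its left, z up, the work surface at z = 0. Lengths are in mm, angles in degrees, forces in N, time in s.
With the tool pointing down it reaches from about 300 to 850 mm from the base axis. Payload 4.2 kg.
Tool frame: the origin (TCP) lies at the very end of the fingers, on their centre line; the grasp point (between the pads) lies 19 mm behind it; z points along the fingers, y is the direction in which the jaws open and shut (so a half turn about z gives the same grasp; the last joint's range is limited). The gripper opens to 91 mm and grips with 3 to 60 N. Pads are 32 mm wide; open, the fingers measure 118 mm over their backs; the gripper's body (76 mm by 178 mm) begins 60 mm behind the grasp point.
Start: joints at [66.406, 18.312, 89.639, -0, 72.044, -1.146], TCP at [219.569, 531.444, 213.976] pointing down, gripper open.
Joint ranges: [-177.97, 177.97], [-48.28, 115.42], [12.27, 149.76], [-77.06, 257.06], [2.81, 150.46], [-146.56, 146.56]. Speed limits (degrees/s): [147.25, 147.25, 180, 180, 180, 180].

## Interface

Orientations are given as [roll, pitch, yaw] about the fixed x, y, z axes, in that order (R = Rz(yaw) Ry(pitch) Rx(roll)).
In Python, from workcell import monitor, eyes, job gives the robot as it stands.
- The arm moves only by the tool move_arm, never from a script. Its argument "increments" is a list that holds one entry, the list of rows, each a list of 7 numbers: the opening, from 0 (shut) to 1 (fully open), then the shift along the tool's x, y, z in cm, then the turn, a rotation vector about the tool's x, y, z in rad. In form: [[[jaw, x, y, z, ax, ay, az], ...]]. A call has 1 to 12 rows; each row shifts and turns the pose as measured when the row begins, along the tool's axes as they then stand; what a row does not reach is not made up. A row lasts 1/8 s, in which the tool goes at most 62.5 mm and 10.7 degrees, less where a joint would pass 70% of its speed; a pose out of reach is approached as far as the arm can. A call is refused whole if a number of a shift passes 6.25 or a number of a turn 0.188, either way. A call with a gripper value outside its range is refused whole. The fingers move at their own pace and stop on an object; "force" is the grip in N (left out, the last holds). Time passes only in rows, so rows that do not move let the fingers close. It gives the time, the measured TCP pose, the force and the opening at its end, in the units of the state.
- monitor.state(): the state, without advancing time (a new reading comes with each control period).
- eyes.grab_frame(name): name is "scene" or "top"; returns a dict with "color" (420x560x3 uint8, red, green, blue), "z_map" (420x560 float32, mm along the optical axis (not along the pixel's ray), 0 where there is no reading), "camera_matrix" (3x3 intrinsics, pixels), "dist_coeffs" ([k1, k2, p1, p2, k3] as OpenCV has them; the pictures are not rectified), "rvec" (rotation vector, rad) and "tvec" (3), from world to camera coordinates, as OpenCV has them. Camera axes: x right, y down, z forward; pixel columns grow to the right and rows downward; lengths in mm; the calibration is good to about 2 mm. A picture is of the moment at which its call begins.
- job.job_done(): hands the job in, once; it reports no verdict.
The state is a dict: "time_s": time; "qpos": joint angles; "qvel": joint speeds; "effort": joint torques, N m; "ee_pos": TCP position; "ee_rot": TCP orientation; "force": force on the tool from outside, world axes, zero at the start; "torque": the same for the moment, N m; "gripper_width": finger opening in mm.
Only numpy, scipy, OpenCV 4.12 (cv2) and the standard library are available. Lean on these libraries where they do the work, as an engineer would, in place of code of your own. Each camera call takes 0.05 s, during which the arm holds its last target. There are 200 camera calls.

## Task

Stack the three lidded storage tubs where the deepest one stands, deepest at the bottom, shallowest on top, each with its feet fully home in the lid below and its tab above the tab below; the deep tub stays where it is. First stand the jar that is on its lid upright on the bare table, then fetch the other two tubs from the sloping rack; set everything down gently, never drop it, and leave the other jars, the can and the stone where they are.

Things in the scene. Friction and masses are not known exactly. Their poses are not given: they have to be found in the camera images.
- tub_deep: lidded tub, grey, white lid, straight sides, 124 mm long (x) by 62 mm wide (y), 76 mm tall over all (feet 6, lid 12). Origin: centre of the footprint at the bottom of its feet; z up through the lid, +x towards the lid's tab (26 mm wide, 9 mm beyond that end). The deepest, 0.85 kg, upright on the table: the bottom of the stack.
- tub_middle: lidded tub, grey, white lid, straight sides, 124 mm long (x) by 62 mm wide (y), 64 mm tall over all (feet 6, lid 12). Origin: centre of the footprint at the bottom of its feet; z up through the lid, +x towards the lid's tab (26 mm wide, 9 mm beyond that end). 0.3 kg. Starts in either lane of the sloping rack, tilted 30 degrees, tab uphill, other end on the lip.
- tub_shallow: lidded tub, grey, white lid, straight sides, 124 mm long (x) by 62 mm wide (y), 46 mm tall over all (feet 6, lid 12). Origin: centre of the footprint at the bottom of its feet; z up through the lid, +x towards the lid's tab (26 mm wide, 9 mm beyond that end). The shallowest, 0.25 kg. Starts in the rack's other lane, tilted 30 degrees, tab downhill, that end on the lip.
- tub_deep_tab (a point): centre of the tab of the deep tub (66.5 mm along +x, 70 mm above its origin). All three lids: four square recesses 17 mm wide, 7 mm deep, at x = +47.5, y = +-20.5 mm (tab end, wide apart) and x = -47.5, y = +-10.5 mm (close together)
- tub_middle_tab (a point): centre of the tab of the middle tub (66.5 mm along +x, 58 mm above its origin). Each tub has four feet 11 mm square, 6 mm high, at the same x, y as the recesses, so it fits only one way round, tab over tab; otherwise it stands proud on its feet
- tub_shallow_tab (a point): centre of the tab of the shallow tub (66.5 mm along +x, 40 mm above its origin). A tub is fully home when its underside lies on the lid below: its origin is then 6 mm below that lid's top face
- jar: small preserve jar, 54 mm diameter, 85 mm tall with its cap, 0.25 kg, standing at the start on the lid of the deep tub. Origin: centre of its underside, z up.
- rack: fixed wooden rack, 240 mm wide (its y), board falling at 30 degrees away from the robot (along its +x), with a lip 22 mm high along its low edge, on four legs. Origin: on the table under the middle, z up; from x = -60 to +97 mm, highest edge 109 mm above the table. The two lanes are at y = +56 and -56 mm, 50 mm of free space between the tubs.
- jar_a: Bystander, loose: preserve jar, 60 mm diameter, 95 mm tall, beyond the deep tub's tab end. Origin: centre of its underside.
- jar_b: Bystander, loose: preserve jar, 64 mm diameter, 110 mm tall, beyond the deep tub's other end. Origin: centre of its underside.
- jar_c: Bystander, loose: preserve jar, 60 mm diameter, 85 mm tall, beside the deep tub on the side away from the robot. Origin: centre of its underside.
- jar_d: Bystander, loose: preserve jar, 66 mm diameter, 95 mm tall, beyond the rack's low edge. Origin: centre of its underside.
- can: Bystander, loose: steel can, 72 mm diameter, 85 mm tall, beyond the rack's low edge. Origin: centre of its underside.
- whetstone: Bystander, loose: grey stone block 50 x 120 x 25 mm (x, y, z) lying on the table. Origin: centre of its underside. Besides the listed things the table is bare for 0.42 < x < 0.8 m, -0.5 < y < 0.5 m; crates, a scale and a box stand along its edges beyond.
There are look-alikes about, which are no part of the job. Leave any turquoise look-alike of the jar alone. What is shaped like the tub_middle but turquoise is not meant.

How it is judged:
By the outcome, as a careful person would: the job done as asked, in the order asked, and still so for the second after the job is handed in, with the robot touching nothing.
It also fails if it takes over 72 s, if anything falls off the work surface, if the arm or the gripper's body presses on something with over 40 N, if the wrist force passes 120 N, or if a joint passes its speed limit or range.

## Working session

There is one attempt and no reset: what is moved stays moved. The work goes in short steps, Python scripts to look and compute and a tool call to move; the robot and the scene stay as the last step left them, time stands still between calls to the robot, and variables do not carry over. Pictures are saved under pics/ and viewed, about 8 in all and at most 12, crops included, and the job is handed in when it is done.

Besides the shell and the picture viewer there is one more tool, called by a JSON object that holds its "op" and its "data". move_arm: Moves the arm, as the interface text tells. Its arguments: {"type":"object","properties":{"increments":{"type":"array"},"force":{"type":"number"}},"required":["increments"]}

```bash
mkdir -p pics; ls; cat > h.py <<'E'
import numpy as np, cv2
from workcell import monitor, eyes, job
def grab(n):
    f=eyes.grab_frame(n); f['R']=cv2.Rodrigues(np.array(f['rvec'],float))[0]; f['t']=np.array(f['tvec'],float).ravel()
    f['K']=np.array(f['camera_matrix'],float); f['d']=np.array(f['dist_coeffs'],float); return f
def cloud(f):
    h,w=f['z_map'].shape; u,v=np.meshgrid(np.arange(w),np.arange(h))
    p=cv2.undistortPoints(np.stack([u,v],-1).reshape(-1,1,2).astype(float),f['K'],f['d']).reshape(h,w,2)
    z=f['z_map'].astype(float); c=np.dstack([p[...,0]*z,p[...,1]*z,z])
    P=(c-f['t'])@f['R']; P[z==0]=np.nan; return P
def ray(f,px,z):
    p=cv2.undistortPoints(np.array(px,float).reshape(-1,1,2),f['K'],f['d']).reshape(-1,2)
    d=np.c_[p,np.ones(len(p))]@f['R']; o=-f['R'].T@f['t']
    return o+d*((z-o[2])/d[:,2])[:,None]
def save(n,im,s=1): cv2.imwrite('pics/'+n,cv2.cvtColor(cv2.resize(im,None,fx=s,fy=s,interpolation=cv2.INTER_CUBIC),cv2.COLOR_RGB2BGR))
E
python3 - <<'E'
from h import *
for n in('scene','top'):
    f=grab(n); save(n+'0.png',f['color'],1.4); np.savez(n+'0.npz',**{k:v for k,v in f.items()}); print(n,-f['R'].T@f['t'])
print(monitor.state())
E
```

```text
pics
scene [1273.84768666 -317.38225432  869.57664072]
top [ 400.29166031  -37.80362162 1209.19769367]
{'time_s': 0.1, 'qpos': array([ 6.64084368e+01,  1.83486713e+01,  8.96980251e+01,  1.88149528e-04,
        7.20441074e+01, -1.14471123e+00]), 'qvel': array([ 0.06355932, -0.06356884, -0.24956027,  0.09131605, -0.08161374,
       -0.02801499]), 'effort': array([ 4.13636199e-04, -4.13336599e+01, -2.32510078e+01,  7.30599090e-02,
        4.21839289e-02, -4.11038866e-05]), 'ee_pos': array([219.3610356 , 531.03641009, 213.20682989]), 'ee_rot': array([-1.79909218e+02, -1.99290319e-03,  1.57553088e+02]), 'force': array([-0.27710001,  0.08753086, -0.04234717]), 'torque': array([ 0.00708747, -0.03318944,  0.00050348]), 'gripper_width': 91.60917828362813}
```

View pics/scene0.png

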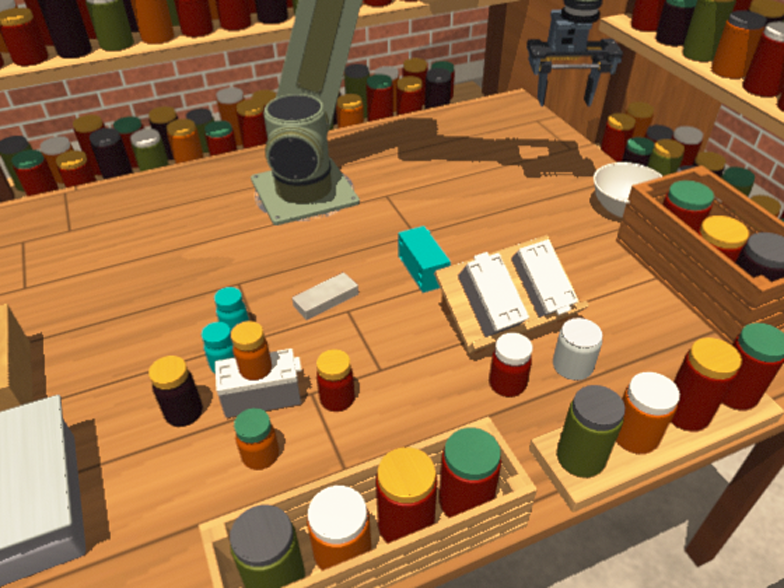

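View pics/top0.png

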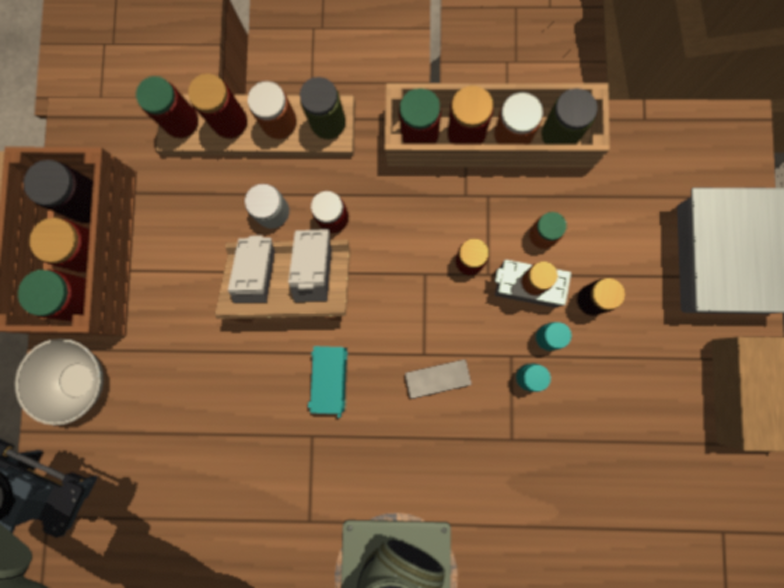

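The arm's own base is at bottom centre. In the top view (784×588 picture) I see:
- **Deep tub:** at (533,283), tab to the left at (500,280), with the orange-capped jar on it at (543,275).
- **Look-alikes:** the turquoise jars at (555,335) and (534,378), and the turquoise tub at (328,380).
- **Rack:** left-lane tub at (250,267) with its tab at the top (downhill), which should be the shallow one. Right-lane tub at (309,260) with its tab at the bottom (uphill), which should be the middle one.

Next I measure these positions.

```bash
python3 - <<'E'
from h import *
f=dict(np.load('top0.npz')); P=cloud(f); np.save('P.npy',P)
hsv=cv2.cvtColor(f['color'],cv2.COLOR_RGB2HSV)
def at(n,u,v,r=4):
    u,v=round(u/1.4),round(v/1.4); q=P[v-r:v+r+1,u-r:u+r+1].reshape(-1,3); print(n,np.nanmedian(q,0).round(1))
for n,u,v in [('jar',543,274),('a',473,254),('b',607,294),('c',551,226),('d',327,207),('can',264,201),('stone',438,379),('tj1',555,335),('tj2',535,378),('ttub',328,380),('table',400,420)]: at(n,u,v)
white=((hsv[...,1]<60)&(hsv[...,2]>150)).astype(np.uint8)
k,l,s,c=cv2.connectedComponentsWithStats(white)
for i in range(1,k):
    if s[i,4]<150: continue
    q=P[l==i]; q=q[np.isfinite(q).all(1)]
    m=q.mean(0); print(i,s[i],(c[i]*1.4).round(),m.round(1),np.percentile(q[:,2],[5,50,95]).round(1))
# rack lids: plane fit
for n,(u0,v0,u1,v1) in dict(L=(236,252,266,286),R=(295,245,325,275)).items():
    q=P[int(v0/1.4):int(v1/1.4),int(u0/1.4):int(u1/1.4)].reshape(-1,3); q=q[np.isfinite(q).all(1)]
    for _ in range(3):
        m=q.mean(0); nn=np.linalg.svd(q-m,full_matrices=False)[2][2]; nn*=np.sign(nn[2]); r=(q-m)@nn; q=q[abs(r)<2.5*r.std()+.3]
    print(n,m.round(1),nn.round(3),'tilt',np.degrees(np.arccos(nn[2])).round(1),'az',np.degrees(np.arctan2(nn[1],nn[0])).round(1),r.std().round(2))
big=np.hstack([cv2.resize(f['color'][y:y+80,x:x+110],None,fx=3.6,fy=5*0.72) for x,y in((148,160),(335,155))])
b2=dict(np.load('scene0.npz'))['color']
sc=np.hstack([cv2.resize(b2[y:y+80,x:x+110],None,fx=3.6,fy=3.6) for x,y in((310,165),(135,225))])
save('crop1.png',np.vstack([big,sc]))
E
```

```text
jar [ 558.2 -253.8  162.6]
a [ 606.5 -138.8   96. ]
b [ 531.4 -379.7  110.7]
c [ 662.6 -286.2   86. ]
d [692.1 135.   95.7]
can [705.7 257.   85.2]
stone [371.8 -77.8  26.2]
tj1 [ 458.  -288.2   86.2]
tj2 [ 378.3 -251.9   86.2]
ttub [369.9 131.   63.3]
table [291.5  -5.1   1.2]
5 [177  59  26  24 498] [266.  99.] [887.9 250.1 134.6] [137.9 141.4 144.7]
6 [359  66  29  28 611] [522. 111.] [ 869.9 -226.3  122. ] [119.7 123.4 127.2]
16 [175 132  25  23 463] [262. 200.] [708.  262.9  85.2] [81.1 85.5 89.1]
17 [ 495  134   65   88 5555] [739. 248.] [ 620.1 -622.2   97.3] [ 95.4  98.8 102.3]
18 [223 137  22  21 361] [326. 206.] [695.5 138.   95.2] [92.1 95.7 99.2]
19 [207 164  27  42 927] [308. 258.] [591.2 162.7 125. ] [ 92.5 126.4 153.3]
20 [164 169  29  39 873] [250. 264.] [581.7 274.8 107.7] [ 75.8 109.  136.5]
21 [354 186  26  24 333] [510. 274.] [ 571.1 -209.4   75.3] [68.2 75.7 80.2]
22 [384 193  24  25 300] [558. 289.] [ 544.7 -298.9   71.5] [59.5 75.7 79.9]
23 [  11  243   60   60 2074] [ 60. 386.] [349.9 660.5  23.9] [ 4.  19.9 70.9]
24 [291 258  45  26 743] [437. 378.] [374.  -76.2  26.1] [22.5 26.2 30. ]
L [573.4 272.6 113.2] [0.485 0.019 0.874] tilt 29.0 az 2.3 1.97
R [588.1 162.1 128.1] [0.506 0.013 0.862] tilt 30.4 az 1.5 1.49
```

View pics/crop1.png

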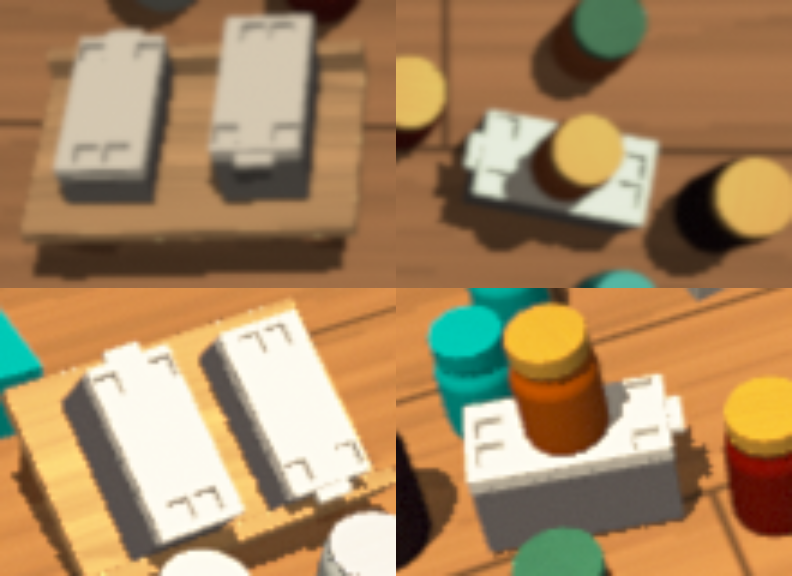

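The crop confirms four points:
- **Jar:** the only jar on the white lid is the orange one. The turquoise ones stand beside it.
- **Deep tub:** its tab points roughly +y, towards jar_a.
- **Middle tub:** lane at y≈162, lid higher, tab uphill.
- **Shallow tub:** lane at y≈273, tab downhill.

Jar first. It will go to bare table around (480, 0).

```bash
cat >> h.py <<'E'
from scipy.spatial.transform import Rotation as Ro
def plan(wps,jaw,p=None,R=None,vmax=5.5,wmax=0.17):
    """wps: list of (xyz mm, rpy deg or Rotation); prints rows in tool axes"""
    s=monitor.state(); p=np.array(s['ee_pos']) if p is None else np.array(p,float); R=Ro.from_euler('xyz',s['ee_rot'],degrees=True) if R is None else R
    print('t',round(s['time_s'],2),'at',p.round(1),R.as_euler('xyz',degrees=True).round(1),'F',np.round(s['force'],1),'w',round(s['gripper_width'],1),'q',np.round(s['qpos'],0))
    for x,r in wps:
        T=r if isinstance(r,Ro) else Ro.from_euler('xyz',r,degrees=True)
        rv=(R.inv()*T).as_rotvec(); d=np.array(x,float)-p
        n=max(1,int(np.ceil(max(np.abs(d).max()/10/vmax, np.linalg.norm(rv)/wmax, np.linalg.norm(d)/55))))
        q=p
        rows=[]
        for i in range(n):
            Ri=R*Ro.from_rotvec(rv*i/n); t=Ri.inv().apply(d/n)/10
            rows.append([jaw,*[float(round(v,2)) for v in t],*[float(round(v,3)) for v in rv/n]])
        print(n,str(rows).replace(' ',''))
        p,R=np.array(x,float),T
E
python3 - <<'E'
from h import *
f=dict(np.load('top0.npz')); hsv=cv2.cvtColor(f['color'],cv2.COLOR_RGB2HSV)
P=np.load('P.npy'); m=(hsv[...,1]>110)&(np.abs(P[...,2]-161)<8)&(np.hypot(P[...,0]-558,P[...,1]+254)<50)
v,u=np.nonzero(m); uv=(u.min()+u.max())/2,(v.min()+v.max())/2
print(uv,m.sum(),ray(f,[[u.mean(),v.mean()],uv],161).round(1), P[m].mean(0))
plan([((330,430,250),(180,0,140)),((558,-254,250),(180,0,74)),((558,-254,170),(180,0,74))],1)
E
```

```text
(np.float64(387.5), np.float64(196.5)) 312 [[ 557.3 -251.9  161. ]
 [ 557.  -252.8  161. ]] [ 557.20233151 -251.77307581  161.7935298 ]
t 0.1 at [219.4 531.  213.2] [-179.9   -0.   157.6] F [-0.3  0.1 -0. ] w 91.6 q [66. 18. 90.  0. 72. -1.]
3 [[1,-4.69,-1.71,-1.22,-0.001,0.0,0.102],[1,-4.84,-1.22,-1.23,-0.001,0.0,0.102],[1,-4.94,-0.72,-1.23,-0.001,0.0,0.102]]
14 [[1,-4.39,-2.7,-0.0,0.0,-0.0,0.082],[1,-4.59,-2.33,-0.0,0.0,-0.0,0.082],[1,-4.77,-1.94,-0.0,0.0,-0.0,0.082],[1,-4.91,-1.54,-0.0,0.0,-0.0,0.082],[1,-5.02,-1.13,-0.0,0.0,-0.0,0.082],[1,-5.1,-0.72,-0.0,0.0,-0.0,0.082],[1,-5.14,-0.29,-0.0,0.0,-0.0,0.082],[1,-5.15,0.13,0.0,0.0,-0.0,0.082],[1,-5.12,0.55,0.0,0.0,-0.0,0.082],[1,-5.06,0.97,0.0,0.0,-0.0,0.082],[1,-4.96,1.38,0.0,0.0,-0.0,0.082],[1,-4.83,1.79,0.0,0.0,-0.0,0.082],[1,-4.67,2.18,0.0,0.0,-0.0,0.082],[1,-4.47,2.55,0.0,0.0,-0.0,0.082]]
2 [[1,0.0,-0.0,4.0,0.0,0.0,0.0],[1,0.0,-0.0,4.0,0.0,0.0,0.0]]
```

{"op": "move_arm", "data": {"increments": [[[1,-4.7,-1.7,-1.2,0,0,0.1],[1,-4.8,-1.2,-1.2,0,0,0.1],[1,-4.9,-0.7,-1.2,0,0,0.1],[1,-4.4,-2.7,0,0,0,0.08],[1,-4.6,-2.3,0,0,0,0.08],[1,-4.8,-1.9,0,0,0,0.08],[1,-4.9,-1.5,0,0,0,0.08],[1,-5.0,-1.1,0,0,0,0.08],[1,-5.1,-0.7,0,0,0,0.08],[1,-5.1,-0.3,0,0,0,0.08],[1,-5.1,0.1,0,0,0,0.08]]], "force": 20}}

```text
time_s: 1.48
ee_pos: [464.8, 28.3, 247.4]
ee_rot: [-179.7, 0.3, 102.3]
force: [0.9, 0.5, 0.3]
gripper_width: 91.1
```

```bash
python3 - <<'E'
from h import *
plan([((557,-252.5,230),(180,0,74)),((557,-252.5,106),(180,0,74))],1)
E
```

```text
t 1.48 at [464.8  28.3 247.4] [-179.7    0.3  102.3] F [0.9 0.5 0.3] w 91.1 q [  2.   7.  99.  -0.  73. -10.]
6 [[1,-4.9,0.5,0.31,-0.001,0.001,0.082],[1,-4.84,0.9,0.31,-0.001,0.001,0.082],[1,-4.75,1.3,0.3,-0.001,0.001,0.082],[1,-4.63,1.69,0.3,-0.001,0.001,0.082],[1,-4.47,2.06,0.3,-0.001,0.001,0.082],[1,-4.29,2.42,0.29,-0.001,0.001,0.082]]
3 [[1,0.0,-0.0,4.13,0.0,0.0,0.0],[1,0.0,-0.0,4.13,0.0,0.0,0.0],[1,0.0,-0.0,4.13,0.0,0.0,0.0]]
```

{"op": "move_arm", "data": {"increments": [[[1,-4.9,0.5,0.3,0,0,0.08],[1,-4.8,0.9,0.3,0,0,0.08],[1,-4.8,1.3,0.3,0,0,0.08],[1,-4.6,1.7,0.3,0,0,0.08],[1,-4.5,2.1,0.3,0,0,0.08],[1,-4.3,2.4,0.3,0,0,0.08],[1,0,0,0,0,0,0],[1,0,0,0,0,0,0]]]}}

```text
time_s: 2.48
ee_pos: [557.0, -265.0, 225.8]
ee_rot: [-179.5, 0.3, 73.6]
force: [0.2, 0.6, 0.1]
gripper_width: 91.3
```

```bash
python3 - <<'E'
from h import *
plan([((557,-252.5,200),(180,0,74)),((557,-252.5,106),(180,0,74))],1)
E
```

```text
t 2.48 at [ 557.  -265.   225.8] [-179.5    0.3   73.6] F [0.2 0.6 0.1] w 91.3 q [-26.  22.  82.  -0.  76. -10.]
1 [[1,1.21,-0.34,2.58,-0.008,0.005,-0.007]]
2 [[1,0.0,-0.0,4.7,0.0,0.0,0.0],[1,0.0,-0.0,4.7,0.0,0.0,0.0]]
```

{"op": "move_arm", "data": {"increments": [[[1,1.2,-0.3,0,-0.01,0.005,-0.01],[1,0,0,0,0,0,0],[1,0,0,3,0,0,0],[1,0,0,2,0,0,0],[1,0,0,2,0,0,0],[1,0,0,2,0,0,0],[1,0,0,1,0,0,0],[1,0,0,0,0,0,0]]]}}

```text
time_s: 3.48
ee_pos: [558.3, -243.8, 127.3]
ee_rot: [179.5, -0.0, 74.9]
force: [-0.7, -1.3, -0.5]
gripper_width: 91.1
```

{"op": "move_arm", "data": {"increments": [[[1,-0.8,0.1,0,0,0,-0.01],[1,0,0,0,0,0,0],[1,0,0,1,0,0,0],[1,0,0,0.7,0,0,0],[1,0,0,0,0,0,0],[1,0,0,0,0,0,0]]]}}

```text
time_s: 4.22
ee_pos: [558.3, -252.9, 111.3]
ee_rot: [179.3, 0.0, 75.5]
force: [-0.1, 0.5, -0.4]
gripper_width: 91.4
```

{"op": "move_arm", "data": {"increments": [[[0,0,0,0,0,0,0],[0,0,0,0,0,0,0],[0,0,0,0,0,0,0],[0,0,0,0,0,0,0],[0,0,0,0,0,0,0],[0,0,0,0,0,0,0]]], "force": 20}}

```text
time_s: 4.97
ee_pos: [558.6, -252.9, 111.8]
ee_rot: [179.3, 0.0, 75.5]
force: [-0.1, 0.1, -0.2]
gripper_width: 52.9
```

{"op": "move_arm", "data": {"increments": [[[0,0,0,-1,0,0,0],[0,0,0,-2,0,0,0],[0,0,0,-3,0,0,0],[0,0,0,-3,0,0,0],[0,0,0,-2,0,0,0],[0,0,0,0,0,0,0],[0,0,0,0,0,0,0]]]}}

```text
time_s: 5.85
ee_pos: [555.4, -251.7, 224.3]
ee_rot: [179.6, -0.0, 75.5]
force: [0.6, -0.5, -3.5]
gripper_width: 52.9
```

```bash
python3 - <<'E'
from h import *
plan([((480,0,200),(180,0,90)),((480,0,40),(180,0,90))],0,vmax=4)
E
```

```text
t 5.85 at [ 555.4 -251.7  224.3] [179.6  -0.   75.5] F [ 0.6 -0.5 -3.5] w 52.9 q [-26.  21.  84.   0.  74. -11.]
7 [[0,3.21,-1.95,0.34,0.001,0.0,-0.036],[0,3.28,-1.83,0.34,0.001,0.0,-0.036],[0,3.34,-1.71,0.34,0.001,0.0,-0.036],[0,3.4,-1.59,0.34,0.001,0.0,-0.036],[0,3.46,-1.46,0.34,0.001,0.0,-0.036],[0,3.51,-1.34,0.34,0.001,0.0,-0.036],[0,3.55,-1.21,0.35,0.001,0.0,-0.036]]
4 [[0,0.0,-0.0,4.0,0.0,0.0,0.0],[0,0.0,-0.0,4.0,0.0,0.0,0.0],[0,0.0,-0.0,4.0,0.0,0.0,0.0],[0,0.0,-0.0,4.0,0.0,0.0,0.0]]
```

{"op": "move_arm", "data": {"increments": [[[0,3.2,-1.9,0.3,0,0,-0.03],[0,3.3,-1.8,0.3,0,0,-0.03],[0,3.3,-1.7,0.3,0,0,-0.03],[0,3.4,-1.6,0.3,0,0,-0.03],[0,3.4,-1.5,0.3,0,0,-0.03],[0,3.4,-1.3,0.3,0,0,-0.03],[0,2,-0.7,0,0,0,0],[0,0,0,2,0,0,0],[0,0,0,2.5,0,0,0],[0,0,0,2.5,0,0,0],[0,0,0,2,0,0,0],[0,0,0,0,0,0,0]]]}}

```text
time_s: 7.35
ee_pos: [476.6, -7.8, 99.7]
ee_rot: [-179.0, -0.1, 86.2]
force: [-0.4, -0.3, -1.5]
gripper_width: 53.0
```

```bash
python3 - <<'E'
from h import *
f=grab('top');np.savez('top1.npz',**f); save('top1.png',f['color'][100:310,100:450],2.2)
plan([((480,0,36),(180,0,90))],0,vmax=4)
E
```

```text
t 7.4 at [477.4  -7.9 100.6] [-1.791e+02 -1.000e-01  8.610e+01] F [-0.2 -0.1 -2.8] w 52.6 q [ -2.  16. 111.   0.  54.   1.]
2 [[0,0.39,0.15,3.23,-0.008,-0.001,-0.034],[0,0.39,0.14,3.23,-0.008,-0.001,-0.034]]
```

{"op": "move_arm", "data": {"increments": [[[0,0,0,2,-0.02,0,0],[0,0,0,2,0,0,0],[0,0,0,1,0,0,0],[0,0,0,0,0,0,0],[0,0,0,0,0,0,0]]]}}

```text
time_s: 8.02
ee_pos: [481.2, -8.0, 53.3]
ee_rot: [179.2, -0.1, 86.1]
force: [0.6, 0.4, -2.4]
gripper_width: 53.0
```

{"op": "move_arm", "data": {"increments": [[[0,0,0,0.8,0,0,0],[0,0,0,0.4,0,0,0],[0,0,0,0.2,0,0,0],[0,0,0,0.2,0,0,0],[0,0,0,0,0,0,0]]]}}

```text
time_s: 8.65
ee_pos: [482.4, -8.0, 37.4]
ee_rot: [179.1, -0.1, 86.1]
force: [-0.5, -0.1, -2.9]
gripper_width: 52.9
```

{"op": "move_arm", "data": {"increments": [[[0,0,0,0.1,0,0,0],[0,0,0,0.1,0,0,0],[0,0,0,0,0,0,0]]]}}

```text
time_s: 9.02
ee_pos: [482.6, -8.0, 35.9]
ee_rot: [179.1, -0.1, 86.1]
force: [0.9, -0.8, -1.9]
gripper_width: 53.1
```

{"op": "move_arm", "data": {"increments": [[[0,0,0,0.1,0,0,0],[0,0,0,0.1,0,0,0],[0,0,0,0,0,0,0]]]}}

```text
time_s: 9.4
ee_pos: [482.8, -7.9, 36.0]
ee_rot: [179.0, -0.1, 86.1]
force: [0.5, -0.2, -2.3]
gripper_width: 53.1
```

{"op": "move_arm", "data": {"increments": [[[0,0,0,0.3,0,0,0],[0,0,0,0.2,0,0,0]]]}}

```text
time_s: 9.65
ee_pos: [483.2, -7.8, 35.2]
ee_rot: [178.9, -0.2, 86.1]
force: [-4.9, -0.2, 18.8]
gripper_width: 52.8
```

{"op": "move_arm", "data": {"increments": [[[0,0,0,0,0,0,0],[0.75,0,0,0,0,0,0],[0.8,0,0,0,0,0,0],[0.9,0,0,0,0,0,0],[0.9,0,0,-2,0,0,0],[0.9,0,0,-4,0,0,0],[0.9,0,0,-5,0,0,0],[0.9,0,0,-5,0,0,0],[0.9,0,0,-4,0,0,0],[0.9,0,0,0,0,0,0]]]}}

```text
time_s: 10.9
ee_pos: [480.3, -8.2, 240.0]
ee_rot: [178.9, -0.2, 86.1]
force: [0.1, 0.1, -1.4]
gripper_width: 82.2
```

```bash
python3 - <<'E'
from h import *
np.set_printoptions(suppress=True)
f=grab('top');np.savez('top2.npz',**f)
# metric rectification on lid plane z=76, 0.5mm/px, about (558,-254)
def metric(f,o,ex,ey,hw,hh,s):
    u=np.arange(-hw,hw,s); v=np.arange(-hh,hh,s); U,V=np.meshgrid(u,v)
    W=o+U[...,None]*ex+V[...,None]*ey
    q=cv2.projectPoints(W.reshape(-1,3),np.array(f['rvec'],float),np.array(f['tvec'],float),f['K'],f['d'])[0].reshape(*U.shape,2).astype(np.float32)
    return cv2.remap(f['color'],q[...,0],q[...,1],cv2.INTER_CUBIC)
hsv=cv2.cvtColor(f['color'],cv2.COLOR_RGB2HSV); P=cloud(f)
m=((hsv[...,1]<60)&(hsv[...,2]>150)&(np.hypot(P[...,0]-558,P[...,1]+254)<90)&(abs(P[...,2]-76)<12)).astype(np.uint8)
c=max(cv2.findContours(m,cv2.RETR_EXTERNAL,cv2.CHAIN_APPROX_NONE)[0],key=cv2.contourArea)
w=ray(f,c.reshape(-1,2),76)[:,:2].astype(np.float32)
print('with tab rect',cv2.minAreaRect(w))
im=metric(f,np.array([558,-254,76.]),np.array([1,0,0.]),np.array([0,1,0.]),100,100,.5)
mk=(cv2.cvtColor(im,cv2.COLOR_RGB2HSV)); mk=((mk[...,1]<70)&(mk[...,2]>140)).astype(np.uint8)
mk=cv2.morphologyEx(mk,cv2.MORPH_CLOSE,np.ones((15,15),np.uint8)); mk=cv2.morphologyEx(mk,cv2.MORPH_OPEN,cv2.getStructuringElement(cv2.MORPH_ELLIPSE,(71,71)))
c=max(cv2.findContours(mk,cv2.RETR_EXTERNAL,cv2.CHAIN_APPROX_NONE)[0],key=cv2.contourArea)
r=cv2.minAreaRect(c); print('rect',np.array(r[0])*.5+[458,-354],np.array(r[1])*.5,r[2])
vis=im.copy(); cv2.drawContours(vis,[cv2.boxPoints(r).astype(int)],-1,(255,0,0),1)
vis=cv2.resize(vis,(420,420)); full=cv2.resize(f['color'][120:300,120:440],(747,420))[:, :378]
save('c2.png',np.hstack([vis,full]))
j=P[(abs(P[...,2]-85)<6)&(np.hypot(P[...,0]-483,P[...,1]+8)<45)]; print('jar',j.mean(0),len(j)); print(monitor.state()['ee_pos'])
E
```

```text
with tab rect ((558.2893676757812, -250.09881591796875), (135.0827178955078, 62.477298736572266), 79.0999755859375)
rect [ 558.35958862 -250.20891571] [135.97035217  64.71338654] 79.59229278564453
jar [nan nan nan] 0
[479.10447904  -8.13796414 238.15290749]<stdin>:23: RuntimeWarning: Mean of empty slice.
  ret = um.true_divide(
```

View pics/c2.png

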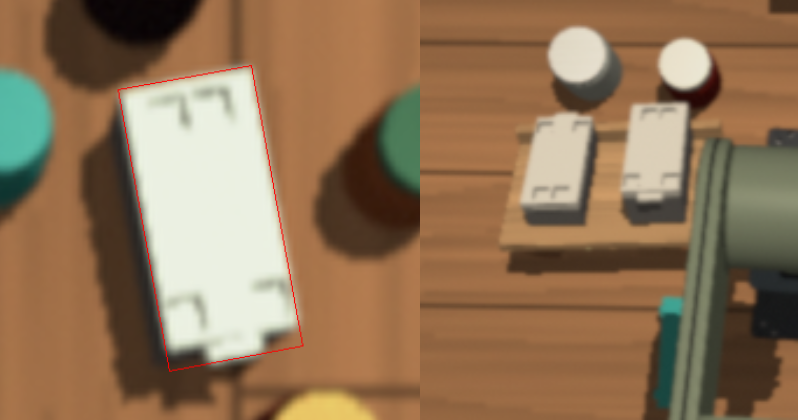

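The left half of the picture shows the deep tub clear of the jar. Its tab end is at the bottom (235,350), with the wide recesses at that end, and the fitted 136×65 mm rectangle includes the tab. That puts the origin at about (557.5, -254.6) with yaw ≈79.5°. On the right, the arm hides the jar for now. Next, the rack tubs.

```bash
cat >> h.py <<'E'
def metric(f,o,ex,ey,hw,hh,s):
    U,V=np.meshgrid(np.arange(-hw,hw,s),np.arange(-hh,hh,s)); W=o+U[...,None]*ex+V[...,None]*ey
    q=cv2.projectPoints(W.reshape(-1,3),np.array(f['rvec'],float),np.array(f['tvec'],float),f['K'],f['d'])[0].reshape(*U.shape,2).astype(np.float32)
    return cv2.remap(f['color'],q[...,0],q[...,1],cv2.INTER_CUBIC)
def rect(im,hw,hh,s,k):
    h=cv2.cvtColor(im,cv2.COLOR_RGB2HSV); m=((h[...,1]<65)&(h[...,2]>140)).astype(np.uint8)
    m=cv2.morphologyEx(m,cv2.MORPH_CLOSE,np.ones((15,15),np.uint8)); m=cv2.morphologyEx(m,cv2.MORPH_OPEN,cv2.getStructuringElement(cv2.MORPH_ELLIPSE,(k,k)))
    c=max(cv2.findContours(m,cv2.RETR_EXTERNAL,cv2.CHAIN_APPROX_NONE)[0],key=cv2.contourArea)
    r=cv2.minAreaRect(c); return np.array(r[0])*s-[hw,hh],np.array(r[1])*s,r[2],cv2.boxPoints(r).astype(int)
E
python3 - <<'E'
from h import *
f=dict(np.load('top0.npz')); P=np.load('P.npy'); s=.5; ims=[]
hsv=cv2.cvtColor(f['color'],cv2.COLOR_RGB2HSV)
for n,p0,tabdown in (('shallow',[573.4,272.6,113.2],1),('middle',[588.1,162.1,128.1],-1)):
    a=np.radians(1.9)
    for it in range(2):
        N=np.array([.5*np.cos(a),.5*np.sin(a),.8660254]); ex=np.array([.866*np.cos(a),.866*np.sin(a),-.5]); ey=np.array([-np.sin(a),np.cos(a),0])
        # refine plane offset from depth
        q=P.reshape(-1,3); d=q-p0; k=(abs(d@ex)<45)&(abs(d@ey)<25)&(abs(d@N)<10); off=np.median((d@N)[k])
        o=np.array(p0)+off*N
        im=metric(f,o,ex,ey,100,60,s); c,sz,ang,bx=rect(im,100,60,s,45)
        print(n,'off',off.round(2),'c',c,'size',sz,'ang',ang)
    w=o+c[0]*ex+c[1]*ey; L=w-tabdown*4.5*ex
    print('  lid centre (tab corrected)',L.round(1)); 
    cv2.drawContours(im,[bx],-1,(255,0,0),1); ims.append(im)
save('c3.png',np.vstack(ims))
# board points / lip
k=(np.abs(P[...,1]-218)<18)&(P[...,0]>500)&(P[...,0]<660); q=P[k]; q=q[np.isfinite(q).all(1)]
for x in range(500,660,10):
    z=q[(q[:,0]>=x)&(q[:,0]<x+10)]; print(x+5,z[:,2].mean().round(1) if len(z) else None,end='; ')
E
```

```text
shallow off 0.17 c [12.71912384  2.20113373] size [ 63.92814636 131.64547729] ang 89.7191390991211
shallow off 0.17 c [12.71912384  2.20113373] size [ 63.92814636 131.64547729] ang 89.7191390991211
  lid centre (tab corrected) [580.5 275.  109.2]
middle off -0.17 c [2.93269348 0.80758667] size [137.81925964  63.89049911] ang 0.6365935802459717
middle off -0.17 c [2.93269348 0.80758667] size [137.81925964  63.89049911] ang 0.6365935802459717
  lid centre (tab corrected) [594.4 163.1 124.2]
505 100.9; 515 95.1; 525 90.0; 535 83.8; 545 77.5; 555 72.3; 565 66.4; 575 60.5; 585 55.3; 595 48.0; 605 43.1; 615 39.3; 625 51.3; 635 52.5; 645 2.0; 655 1.0;
```

View pics/c3.png

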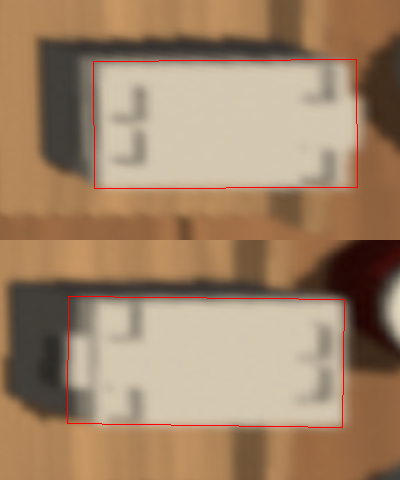

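The upper strip is the shallow tub, with its close recesses uphill at (145,140) and its wide recesses and tab downhill at (350,120). The lower strip is the middle tub, with its wide recesses and tab uphill at (80,360). From the recess edges, the lid centres are middle ≈(595.8, 163.2, 123.5) and shallow ≈(582.9, 275.2, 107.8). Checks: both lower ends land on the lip within 0.2 mm of each other, and the lanes are 112 mm apart.

```bash
cat >> h.py <<'E'
a=np.radians(2.1); N=np.array([.5*np.cos(a),.5*np.sin(a),.8660254]); ex=np.array([.8660254*np.cos(a),.8660254*np.sin(a),-.5]); ey=np.array([-np.sin(a),np.cos(a),0])
RM=Ro.from_matrix(np.c_[-ex,ey,-N]); RS=Ro.from_matrix(np.c_[ex,-ey,-N])
LM=np.array([595.8,163.2,123.5]); LS=np.array([582.9,275.2,107.8])
E
python3 - <<'E'
from h import *
plan([(LM+100*N,RM),(LM-38*N,RM)],.9,vmax=4.5,wmax=.16)
E
```

```text
t 10.95 at [479.1  -8.1 238.2] [179.2  -0.2  86.1] F [ 0.7 -0.1 -0.2] w 82.1 q [ -2.   8. 100.   0.  71.   1.]
11 [[0.9,1.67,1.4,0.28,0.041,0.037,-0.148],[0.9,1.44,1.64,0.27,0.041,0.037,-0.148],[0.9,1.17,1.85,0.25,0.041,0.037,-0.148],[0.9,0.87,2.01,0.21,0.041,0.037,-0.148],[0.9,0.56,2.12,0.15,0.041,0.037,-0.148],[0.9,0.23,2.19,0.08,0.041,0.037,-0.148],[0.9,-0.09,2.2,-0.01,0.041,0.037,-0.148],[0.9,-0.41,2.16,-0.11,0.041,0.037,-0.148],[0.9,-0.72,2.07,-0.22,0.041,0.037,-0.148],[0.9,-1.01,1.93,-0.33,0.041,0.037,-0.148],[0.9,-1.27,1.74,-0.45,0.041,0.037,-0.148]]
3 [[0.9,0.0,0.0,4.6,0.0,0.0,0.0],[0.9,0.0,0.0,4.6,0.0,0.0,0.0],[0.9,0.0,0.0,4.6,0.0,0.0,0.0]]
```

{"op": "move_arm", "data": {"increments": [[[0.9,1.7,1.4,0.2,0.04,0.036,-0.148],[0.9,1.4,1.6,0.2,0.04,0.036,-0.148],[0.9,1.2,1.8,0.2,0.04,0.036,-0.148],[0.9,0.9,2.0,0.2,0.04,0.036,-0.148],[0.9,0.6,2.1,0.1,0.04,0.036,-0.148],[0.9,0.2,2.2,0.1,0.04,0.036,-0.148],[0.9,-0.1,2.2,0,0.04,0.036,-0.148],[0.9,-0.4,2.1,-0.1,0.04,0.036,-0.148],[0.9,-0.7,2.0,-0.2,0.04,0.036,-0.148],[0.9,-1.0,1.9,-0.3,0.04,0.036,-0.148],[0.9,-1.2,1.7,-0.4,0.04,0.036,-0.148],[0.9,0,0,0,0,0,0]]]}}

```text
time_s: 12.45
ee_pos: [633.8, 171.3, 183.0]
ee_rot: [179.2, -32.6, -174.8]
force: [0.4, -0.5, -0.2]
gripper_width: 82.1
```

```bash
python3 - <<'E'
from h import *
plan([(LM+80*N,RM),(LM-38*N,RM)],.9,vmax=4.5,wmax=.16)
E
```

```text
t 12.45 at [633.8 171.3 183. ] [ 179.2  -32.6 -174.8] F [ 0.4 -0.5 -0.2] w 82.1 q [ 12.  46.  52.   5. 114. -82.]
1 [[0.9,0.41,-0.66,-0.91,-0.013,-0.045,0.046]]
3 [[0.9,0.0,-0.0,3.93,0.0,0.0,0.0],[0.9,0.0,-0.0,3.93,0.0,0.0,0.0],[0.9,0.0,-0.0,3.93,0.0,0.0,0.0]]
```

{"op": "move_arm", "data": {"increments": [[[0.9,0.4,-0.6,0,-0.013,-0.045,0.046],[0.9,0,0,0,0,0,0],[0.9,0,0,0,0,0,0]]]}}

```text
time_s: 12.82
ee_pos: [629.0, 163.0, 182.3]
ee_rot: [-179.7, -30.3, -178.4]
force: [0.6, 0.5, -0.1]
gripper_width: 82.1
```

```bash
python3 - <<'E'
from h import *
plan([(LM+60*N,RM),(LM-38*N,RM)],.9,vmax=4.5,wmax=.16)
E
```

```text
t 12.82 at [629.  163.  182.3] [-179.7  -30.3 -178.4] F [ 0.6  0.5 -0.1] w 82.1 q [ 11.  44.  56.   5. 110. -80.]
1 [[0.9,-0.07,0.15,0.75,-0.0,-0.005,-0.008]]
2 [[0.9,0.0,0.0,4.9,0.0,0.0,0.0],[0.9,0.0,0.0,4.9,0.0,0.0,0.0]]
```

{"op": "move_arm", "data": {"increments": [[[0.9,0,0.1,3,0,-0.005,-0.008],[0.9,0,0,3,0,0,0],[0.9,0,0,2,0,0,0],[0.9,0,0,1,0,0,0],[0.9,0,0,0,0,0,0],[0.9,0,0,0,0,0,0]]]}}

```text
time_s: 13.58
ee_pos: [583.8, 161.1, 103.4]
ee_rot: [180.0, -29.8, -178.1]
force: [0.8, 0.5, -0.9]
gripper_width: 82.4
```

```bash
python3 - <<'E'
from h import *
plan([(LM-38*N,RM)],.9,vmax=4.5,wmax=.16)
E
```

```text
t 13.57 at [583.8 161.1 103.4] [ 180.   -29.8 -178.1] F [ 0.8  0.5 -0.9] w 82.4 q [ 12.  42.  71.   5.  96. -81.]
1 [[0.9,-0.04,0.17,1.45,0.001,0.003,-0.002]]
```

{"op": "move_arm", "data": {"increments": [[[0.9,0,0.15,0.7,0,0,0],[0.9,0,0,0.6,0,0,0],[0.9,0,0,0,0,0,0],[0.3,0,0,0,0,0,0],[0.3,0,0,0,0,0,0],[0.3,0,0,0,0,0,0],[0.3,0,0,0,0,0,0],[0.3,0,0,0,0,0,0]]], "force": 30}}

```text
time_s: 14.58
ee_pos: [578.2, 163.0, 92.4]
ee_rot: [179.9, -29.7, -178.0]
force: [-0.5, 0.8, 0.2]
gripper_width: 62.0
```

```bash
python3 - <<'E'
from h import *
plan([(LM-38*N,RM)],.3,vmax=4.5,wmax=.16)
E
```

```text
t 14.57 at [578.2 163.   92.4] [ 179.9  -29.7 -178. ] F [-0.5  0.8  0.2] w 62.0 q [ 12.  42.  73.   5.  95. -81.]
1 [[0.3,0.03,-0.04,0.22,0.002,0.006,-0.002]]
```

{"op": "move_arm", "data": {"increments": [[[0.3,0,0,-1,0,0,0],[0.3,0,0,-2,0,0,0],[0.3,0,0,-3,0,0,0],[0.3,0,0,-4,0,0,0],[0.3,0,0,-3,0,0,0],[0.3,0,0,0,0,0,0]]]}}

```text
time_s: 15.32
ee_pos: [646.1, 164.0, 206.0]
ee_rot: [-179.9, -29.6, -178.2]
force: [0.3, -0.2, -4.4]
gripper_width: 61.9
```

```bash
python3 - <<'E'
from h import *
plan([((557.5,-254.6,230),(180,0,79.5))],.3,vmax=4,wmax=.14)
E
```

```text
t 15.32 at [646.1 164.  206. ] [-179.9  -29.6 -178.2] F [ 0.3 -0.2 -4.4] w 61.9 q [ 11.  45.  51.   5. 114. -80.]
14 [[0.3,0.72,-2.97,0.22,-0.033,-0.026,0.124],[0.3,0.35,-3.04,0.1,-0.033,-0.026,0.124],[0.3,-0.03,-3.06,-0.0,-0.033,-0.026,0.124],[0.3,-0.41,-3.03,-0.1,-0.033,-0.026,0.124],[0.3,-0.79,-2.95,-0.18,-0.033,-0.026,0.124],[0.3,-1.15,-2.82,-0.25,-0.033,-0.026,0.124],[0.3,-1.5,-2.65,-0.3,-0.033,-0.026,0.124],[0.3,-1.83,-2.43,-0.34,-0.033,-0.026,0.124],[0.3,-2.12,-2.17,-0.37,-0.033,-0.026,0.124],[0.3,-2.39,-1.88,-0.38,-0.033,-0.026,0.124],[0.3,-2.61,-1.56,-0.37,-0.033,-0.026,0.124],[0.3,-2.79,-1.21,-0.34,-0.033,-0.026,0.124],[0.3,-2.93,-0.84,-0.3,-0.033,-0.026,0.124],[0.3,-3.02,-0.46,-0.24,-0.033,-0.026,0.124]]
```

{"op": "move_arm", "data": {"increments": [[[0.3,0.7,-3.0,0.1,-0.033,-0.026,0.124],[0.3,0.3,-3.0,0,-0.033,-0.026,0.124],[0.3,0,-3.1,0,-0.033,-0.026,0.124],[0.3,-0.4,-3.0,-0.2,-0.033,-0.026,0.124],[0.3,-0.8,-3.0,-0.2,-0.033,-0.026,0.124],[0.3,-1.1,-2.8,-0.3,-0.033,-0.026,0.124],[0.3,-1.5,-2.6,-0.3,-0.033,-0.026,0.124],[0.3,-1.8,-2.4,-0.3,-0.033,-0.026,0.124],[0.3,-2.1,-2.2,-0.4,-0.033,-0.026,0.124],[0.3,-2.4,-1.9,-0.4,-0.033,-0.026,0.124],[0.3,-2.6,-1.5,-0.4,-0.033,-0.026,0.124],[0.3,0,0,0,0,0,0]]]}}

```text
time_s: 16.82
ee_pos: [554.4, -170.6, 211.4]
ee_rot: [-173.4, -5.4, 98.3]
force: [-0.1, 0.6, -3.6]
gripper_width: 61.7
```

```bash
python3 - <<'E'
from h import *
plan([((557.5,-254.6,200),(180,0,79.5))],.3,vmax=4,wmax=.14)
E
```

```text
t 16.82 at [ 554.4 -170.6  211.4] [-173.4   -5.4   98.3] F [-0.1  0.6 -3.6] w 61.7 q [-19.  23.  83.   2.  82. -28.]
3 [[0.3,-2.81,-0.29,0.15,-0.043,-0.025,0.111],[0.3,-2.82,0.02,0.21,-0.043,-0.025,0.111],[0.3,-2.8,0.32,0.29,-0.043,-0.025,0.111]]
```

{"op": "move_arm", "data": {"increments": [[[0.3,-2.7,-0.3,0,-0.043,-0.025,0.111],[0.3,-2.8,0,0.1,-0.043,-0.025,0.111],[0.3,-2,0.3,0.2,-0.043,-0.025,0.1],[0.3,0,0,0,0,0,0],[0.3,0,0,0,0,0,0],[0.3,0,0,0,0,0,0]]]}}

```text
time_s: 17.58
ee_pos: [553.2, -239.5, 196.6]
ee_rot: [-179.2, -0.4, 80.2]
force: [0.8, 0.7, -4.2]
gripper_width: 61.9
```

```bash
python3 - <<'E'
from h import *
plan([((557.5,-254.6,150),(180,0,79.5))],.3,vmax=4,wmax=.14)
E
```

```text
t 17.57 at [ 553.2 -239.5  196.6] [-179.2   -0.4   80.2] F [ 0.8  0.7 -4.2] w 61.9 q [-25.  22.  87.   0.  72. -15.]
2 [[0.3,-0.73,0.37,2.32,-0.007,-0.004,0.006],[0.3,-0.71,0.36,2.33,-0.007,-0.004,0.006]]
```

{"op": "move_arm", "data": {"increments": [[[0.3,-0.7,0.3,2,-0.014,-0.007,0.006],[0.3,-0.5,0.3,2,0,0,0.006],[0.3,0,0,0,0,0,0],[0.3,0,0,0,0,0,0],[0.3,0,0,0,0,0,0]]]}}

```text
time_s: 18.2
ee_pos: [559.0, -249.5, 157.4]
ee_rot: [179.9, -0.1, 79.8]
force: [0.1, 0.3, -3.7]
gripper_width: 61.8
```

```bash
python3 - <<'E'
from h import *
plan([((557.5,-254.6,125),(180,0,79.5))],.3,vmax=4,wmax=.14)
E
```

```text
t 18.2 at [ 559.  -249.5  157.4] [ 1.799e+02 -1.000e-01  7.980e+01] F [ 0.1  0.3 -3.7] w 61.8 q [-25.  24.  90.   0.  67. -15.]
1 [[0.3,-0.53,-0.06,3.24,0.002,-0.001,0.006]]
```

{"op": "move_arm", "data": {"increments": [[[0.3,-0.5,0,1.5,0,0,0.005],[0.3,0,0,1.5,0,0,0],[0.3,0,0,0.8,0,0,0],[0.3,0,0,0,0,0,0],[0.3,0,0,0,0,0,0],[0.3,0,0,0,0,0,0]]]}}

```text
time_s: 18.95
ee_pos: [558.4, -254.7, 117.4]
ee_rot: [179.8, -0.1, 79.5]
force: [-0.2, -1.1, -4.4]
gripper_width: 62.1
```

```bash
python3 - <<'E'
from h import *
f=grab('scene'); np.savez('s3.npz',**f)
plan([((557.5,-254.6,110),(180,0,79.5))],.3,vmax=4,wmax=.14)
save('s3.png',f['color'][200:320,110:270],5)
E
```

```text
t 19.0 at [ 558.4 -254.8  117.5] [ 1.798e+02 -1.000e-01  7.950e+01] F [-0.2  0.7 -3.4] w 61.9 q [-26.  26.  92.   0.  62. -15.]
1 [[0.3,-0.0,-0.1,0.75,0.003,-0.001,0.001]]
```

View pics/s3.png

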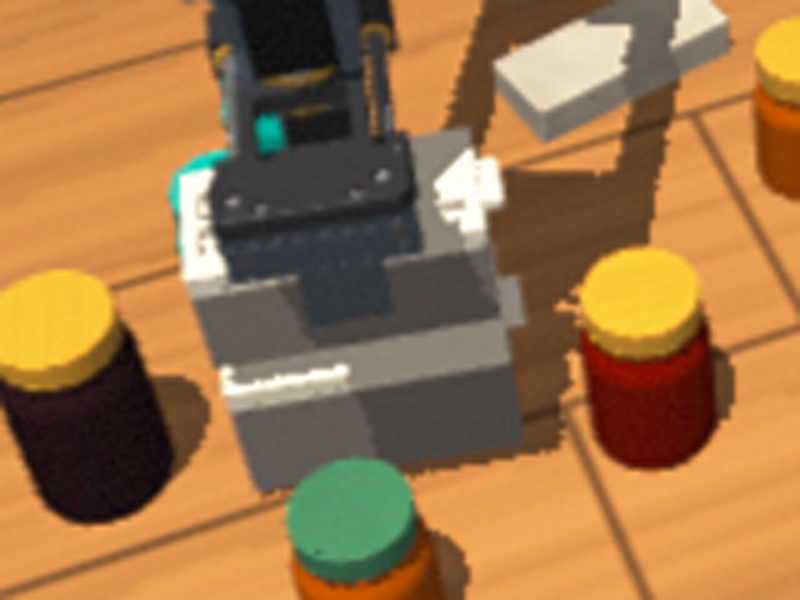

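The picture shows the middle tub hovering over the deep tub: the side edges line up at (215,370) and (507,340), and the tabs are above each other at (515,300). I'll lower it by feel. TCP z ≈98 means home, ≈104 means standing proud.

{"op": "move_arm", "data": {"increments": [[[0.3,0,-0.1,0.6,0,0,0],[0.3,0,0,0.4,0,0,0],[0.3,0,0,0.3,0,0,0],[0.3,0,0,0.2,0,0,0],[0.3,0,0,0.2,0,0,0]]]}}

```text
time_s: 19.62
ee_pos: [557.7, -254.7, 99.8]
ee_rot: [179.8, -0.1, 79.5]
force: [0.2, -0.9, -3.5]
gripper_width: 61.9
```

Already at 99.8 with no contact force, so the feet are in the recesses.

{"op": "move_arm", "data": {"increments": [[[0.3,0,0,0.15,0,0,0],[0.3,0,0,0.15,0,0,0],[0.3,0,0,0.2,0,0,0]]]}}

```text
time_s: 20.0
ee_pos: [557.8, -254.5, 99.1]
ee_rot: [179.7, -0.0, 79.5]
force: [-2.6, 2.8, 8.6]
gripper_width: 61.7
```

{"op": "move_arm", "data": {"increments": [[[0.3,0,0,0.1,0,0,0],[0.85,0,0,0,0,0,0],[0.85,0,0,0,0,0,0],[0.85,0,0,0,0,0,0],[0.85,0,0,-2,0,0,0],[0.85,0,0,-4,0,0,0],[0.85,0,0,-5,0,0,0],[0.85,0,0,-3,0,0,0],[0.85,0,0,0,0,0,0]]]}}

```text
time_s: 21.12
ee_pos: [558.3, -255.2, 242.5]
ee_rot: [179.5, 0.0, 79.5]
force: [-0.5, 0.2, -0.9]
gripper_width: 77.2
```

```bash
python3 - <<'E'
from h import *
plan([((480,0,260),(180,0,70)),(LS+90*N,RS)],.9,vmax=4.5,wmax=.16)
E
```

```text
t 21.12 at [ 558.3 -255.2  242.5] [179.5   0.   79.5] F [-0.5  0.2 -0.9] w 77.2 q [-26.  21.  82.   0.  77. -15.]
6 [[0.9,3.94,-2.06,-0.31,0.001,0.0,0.028],[0.9,3.89,-2.16,-0.31,0.001,0.0,0.028],[0.9,3.82,-2.27,-0.31,0.001,0.0,0.028],[0.9,3.76,-2.38,-0.3,0.001,0.0,0.028],[0.9,3.69,-2.48,-0.3,0.001,0.0,0.028],[0.9,3.62,-2.58,-0.29,0.001,0.0,0.028]]
9 [[0.9,3.45,0.49,0.83,0.034,-0.051,0.129],[0.9,3.53,0.07,0.64,0.034,-0.051,0.129],[0.9,3.53,-0.37,0.46,0.034,-0.051,0.129],[0.9,3.48,-0.81,0.3,0.034,-0.051,0.129],[0.9,3.36,-1.24,0.16,0.034,-0.051,0.129],[0.9,3.18,-1.66,0.04,0.034,-0.051,0.129],[0.9,2.94,-2.05,-0.05,0.034,-0.051,0.129],[0.9,2.65,-2.41,-0.11,0.034,-0.051,0.129],[0.9,2.31,-2.74,-0.15,0.034,-0.051,0.129]]
```

{"op": "move_arm", "data": {"increments": [[[0.9,3.9,-2.1,-0.3,0,0,0.03],[0.9,3.9,-2.2,-0.3,0,0,0.03],[0.9,3.8,-2.3,-0.3,0,0,0.03],[0.9,3.8,-2.4,-0.3,0,0,0.03],[0.9,3.7,-2.5,-0.3,0,0,0.03],[0.9,3.6,-2.6,-0.3,0,0,0.03],[0.9,3.4,0.5,0.6,0.034,-0.051,0.129],[0.9,3.5,0.1,0.5,0.034,-0.051,0.129],[0.9,3.5,-0.4,0.4,0.034,-0.051,0.129],[0.9,3.5,-0.8,0.2,0.034,-0.051,0.129],[0.9,3.3,-1.2,0.1,0.034,-0.051,0.129],[0.9,3.2,-1.6,0,0.034,-0.051,0.129]]]}}

```text
time_s: 22.62
ee_pos: [576.5, 191.7, 193.8]
ee_rot: [-175.8, 21.8, 23.2]
force: [0.3, 1.0, 0.1]
gripper_width: 82.2
```

```bash
python3 - <<'E'
from h import *
f=grab('top')
from h import rect,metric
o=np.array([557.5,-254.6,134.]); im=metric(f,o,np.array([1,0,0.]),np.array([0,1,0.]),100,100,.5); c,sz,ang,bx=rect(im,100,100,.5,71)
print('middle lid (with tab)',c+o[:2],sz,ang)
P=cloud(f); q=P[(np.hypot(P[...,0]-557,P[...,1]+255)<28)]; print('lid z',np.nanmedian(q[:,2]))
q=P[(abs(P[...,2]-85)<6)&(np.hypot(P[...,0]-483,P[...,1]+8)<45)]; print('jar',q.mean(0) if len(q) else None)
save('top4.png',f['color'],1.4)
plan([(LS+90*N,RS)],.9,vmax=4.5,wmax=.16)
E
```

```text
middle lid (with tab) [ 558.0055542  -251.18280945] [135.67366028  64.18282318] 79.41267395019531
lid z 134.87392631352077
jar [483.03757069  -8.45168502  85.69066797]
t 22.68 at [578.8 195.  189.1] [-175.6   21.9   23.1] F [ 2.6  2.4 -1.8] w 82.4 q [17. 35. 69.  2. 98. 84.]
3 [[0.9,2.43,-1.93,-0.71,0.028,-0.042,0.112],[0.9,2.17,-2.21,-0.75,0.028,-0.042,0.112],[0.9,1.88,-2.45,-0.77,0.028,-0.042,0.112]]
```

View pics/top4.png

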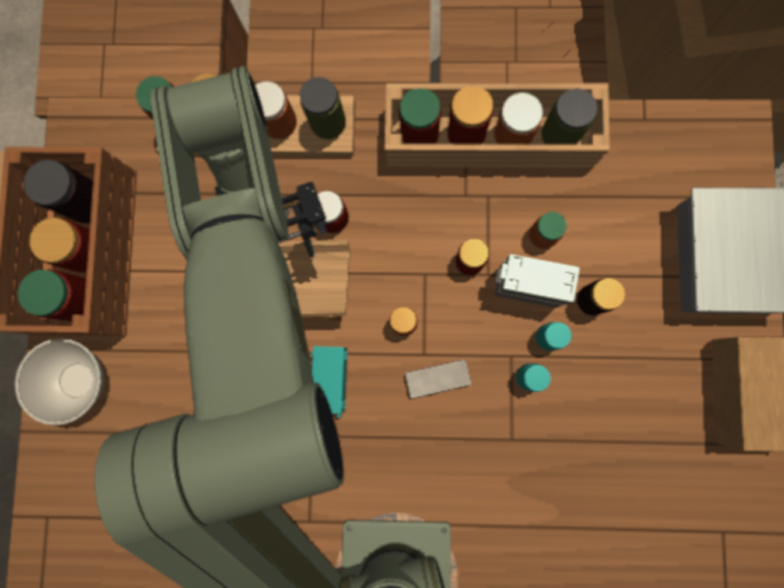

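The middle tub's lid reads 134.9 mm against 134 for home and 140 for proud, and its outline sits within about 1 mm of the deep tub's. In the picture the stack is at (540,278), tab left. The jar stands upright on bare table at (403,320), and jars, can and stone look untouched where visible. Next, the shallow tub.

{"op": "move_arm", "data": {"increments": [[[0.9,2.3,-1.9,-0.9,0.028,-0.042,0.112],[0.9,2.1,-2.2,-0.8,0.028,-0.042,0.112],[0.9,1.4,-2.0,-0.7,0.028,-0.042,0.1],[0.9,0,0,0,0,0,0],[0.9,0,0,0,0,0,0]]]}}

```text
time_s: 23.3
ee_pos: [621.7, 271.8, 177.1]
ee_rot: [179.7, 31.1, 2.2]
force: [-0.6, 0.0, -0.2]
gripper_width: 82.2
```

```bash
python3 - <<'E'
from h import *
plan([(LS+60*N,RS),(LS-33*N,RS)],.9,vmax=4.5,wmax=.16)
E
```

```text
t 23.3 at [621.7 271.8 177.1] [179.7  31.1   2.2] F [-0.6  0.  -0.2] w 82.2 q [ 19.  47.  51.   9. 112. 108.]
1 [[0.9,0.16,-0.49,1.93,0.005,0.02,0.001]]
2 [[0.9,-0.0,0.0,4.65,0.0,0.0,0.0],[0.9,-0.0,0.0,4.65,0.0,0.0,0.0]]
```

{"op": "move_arm", "data": {"increments": [[[0.9,0.1,-0.4,1.5,0.005,0.02,0],[0.9,0,0,2.5,0,0,0],[0.9,0,0,2.5,0,0,0],[0.9,0,0,1,0,0,0],[0.9,0,0,0,0,0,0],[0.9,0,0,0,0,0,0]]]}}

```text
time_s: 24.05
ee_pos: [581.8, 270.3, 114.2]
ee_rot: [-179.9, 29.6, 2.4]
force: [0.8, -0.2, -0.3]
gripper_width: 82.1
```

```bash
python3 - <<'E'
from h import *
plan([(LS-33*N,RS)],.9,vmax=4.5,wmax=.16)
E
```

```text
t 24.05 at [581.8 270.3 114.2] [-179.9   29.6    2.4] F [ 0.8 -0.2 -0.3] w 82.1 q [ 19.  44.  65.   9.  99. 106.]
1 [[0.9,0.41,-0.48,3.79,0.0,-0.007,0.005]]
```

{"op": "move_arm", "data": {"increments": [[[0.9,0.4,-0.4,0,0,-0.007,0.005],[0.9,0,0,0,0,0,0],[0.9,0,-0.1,1.5,0,0,0],[0.9,0,0,1,0,0,0],[0.9,0,0,0.4,0,0,0],[0.9,0,0,0,0,0,0]]]}}

```text
time_s: 24.8
ee_pos: [570.6, 275.3, 85.4]
ee_rot: [-180.0, 30.0, 2.1]
force: [-0.3, -0.6, 0.6]
gripper_width: 82.2
```

```bash
python3 - <<'E'
from h import *
plan([(LS-33*N,RS)],.9,vmax=4.5,wmax=.16)
E
```

```text
t 24.8 at [570.6 275.3  85.4] [-180.    30.     2.1] F [-0.3 -0.6  0.6] w 82.2 q [ 20.  45.  68.   9.  96. 107.]
1 [[0.9,-0.05,0.06,0.75,-0.0,-0.001,-0.0]]
```

{"op": "move_arm", "data": {"increments": [[[0.9,0,0,0.6,0,0,0],[0.9,0,0,0,0,0,0],[0.3,0,0,0,0,0,0],[0.3,0,0,0,0,0,0],[0.3,0,0,0,0,0,0],[0.3,0,0,0,0,0,0],[0.3,0,0,0,0,0,0]]], "force": 30}}

```text
time_s: 25.68
ee_pos: [568.0, 275.3, 80.4]
ee_rot: [-180.0, 29.9, 2.1]
force: [-0.4, -0.0, 0.0]
gripper_width: 62.2
```

```bash
python3 - <<'E'
from h import *
plan([(LS-33*N,RS)],.3,vmax=4.5,wmax=.16)
E
```

```text
t 25.68 at [568.  275.3  80.4] [-180.    29.9    2.1] F [-0.4 -0.   0. ] w 62.2 q [ 20.  45.  69.   9.  95. 107.]
1 [[0.3,-0.08,0.07,0.19,-0.001,-0.002,-0.0]]
```

{"op": "move_arm", "data": {"increments": [[[0.3,0,0,-1,0,0,0],[0.3,0,0,-2,0,0,0],[0.3,0,0,-3,0,0,0],[0.3,0,0,-4,0,0,0],[0.3,0,0,-4,0,0,0],[0.3,0,0,-1,0,0,0],[0.3,0,0,0,0,0,0]]]}}

```text
time_s: 26.55
ee_pos: [646.9, 277.6, 213.9]
ee_rot: [180.0, 29.7, 2.0]
force: [0.2, 0.4, -1.6]
gripper_width: 61.8
```

```bash
python3 - <<'E'
from h import *
plan([((500,0,250),(180,0,60)),((557.5,-254.8,250),(180,0,79.4))],.3,vmax=4,wmax=.14)
E
```

```text
t 26.55 at [646.9 277.6 213.9] [180.   29.7   2. ] F [ 0.2  0.4 -1.6] w 61.8 q [ 18.  49.  41.   9. 118. 109.]
9 [[0.3,-1.71,3.03,0.51,-0.029,0.053,-0.11],[0.3,-2.06,2.8,0.5,-0.029,0.053,-0.11],[0.3,-2.38,2.55,0.46,-0.029,0.053,-0.11],[0.3,-2.66,2.26,0.4,-0.029,0.053,-0.11],[0.3,-2.91,1.94,0.31,-0.029,0.053,-0.11],[0.3,-3.12,1.6,0.21,-0.029,0.053,-0.11],[0.3,-3.28,1.24,0.08,-0.029,0.053,-0.11],[0.3,-3.4,0.88,-0.07,-0.029,0.053,-0.11],[0.3,-3.47,0.5,-0.23,-0.029,0.053,-0.11]]
7 [[0.3,-2.74,2.53,0.0,-0.0,0.0,-0.048],[0.3,-2.86,2.4,0.0,-0.0,0.0,-0.048],[0.3,-2.97,2.25,0.0,-0.0,0.0,-0.048],[0.3,-3.08,2.11,0.0,-0.0,0.0,-0.048],[0.3,-3.18,1.96,0.0,-0.0,0.0,-0.048],[0.3,-3.27,1.8,0.0,-0.0,0.0,-0.048],[0.3,-3.35,1.64,0.0,-0.0,0.0,-0.048]]
```

{"op": "move_arm", "data": {"increments": [[[0.3,-1.7,3.0,0.2,-0.029,0.053,-0.11],[0.3,-2.0,2.8,0.2,-0.029,0.053,-0.11],[0.3,-2.4,2.5,0.2,-0.029,0.053,-0.11],[0.3,-2.6,2.2,0.2,-0.029,0.053,-0.11],[0.3,-2.9,1.9,0.2,-0.029,0.053,-0.11],[0.3,-3.1,1.6,0.1,-0.029,0.053,-0.11],[0.3,-3.3,1.2,0,-0.029,0.053,-0.11],[0.3,-3.4,0.9,-0.1,-0.029,0.053,-0.11],[0.3,-3.4,0.5,-0.2,-0.029,0.053,-0.11],[0.3,-2.7,2.5,0,0,0,-0.048],[0.3,-2.8,2.4,0,0,0,-0.048],[0.3,-2.9,2.2,0,0,0,-0.048]]]}}

```text
time_s: 28.05
ee_pos: [523.0, -113.2, 251.8]
ee_rot: [-179.6, -0.5, 70.9]
force: [0.5, -0.3, -3.3]
gripper_width: 62.2
```

```bash
python3 - <<'E'
from h import *
plan([((557.6,-254,235),(180,0,79.4))],.3,vmax=4,wmax=.14)
E
```

```text
t 28.05 at [ 523.  -113.2  251.8] [-179.6   -0.5   70.9] F [ 0.5 -0.3 -3.3] w 62.2 q [-14.  14.  91.   1.  76.   5.]
4 [[0.3,-3.05,1.97,0.38,-0.002,-0.002,-0.037],[0.3,-3.12,1.86,0.39,-0.002,-0.002,-0.037],[0.3,-3.18,1.74,0.4,-0.002,-0.002,-0.037],[0.3,-3.24,1.62,0.41,-0.002,-0.002,-0.037]]
```

{"op": "move_arm", "data": {"increments": [[[0.3,-3.0,1.9,0.3,0,0,-0.037],[0.3,-3.1,1.8,0.3,0,0,-0.037],[0.3,-3.0,1.7,0.3,0,0,-0.037],[0.3,-2.0,1.2,0.3,0,0,-0.03],[0.3,0,0,0,0,0,0],[0.3,0,0,0,0,0,0]]]}}

```text
time_s: 28.8
ee_pos: [549.7, -240.5, 233.4]
ee_rot: [-178.9, -0.8, 79.0]
force: [-0.2, -0.4, -2.0]
gripper_width: 62.0
```

```bash
python3 - <<'E'
from h import *
plan([((557.6,-254,190),(180,0,79.4))],.3,vmax=4,wmax=.14)
E
```

```text
t 28.8 at [ 549.7 -240.5  233.4] [-178.9   -0.8   79. ] F [-0.2 -0.4 -2. ] w 62.0 q [-25.  21.  83.   0.  77. -14.]
2 [[0.3,-0.61,0.56,2.15,-0.01,-0.007,-0.003],[0.3,-0.6,0.54,2.16,-0.01,-0.007,-0.003]]
```

{"op": "move_arm", "data": {"increments": [[[0.3,-0.6,0.5,2,-0.02,-0.014,-0.007],[0.3,-0.5,0.4,2,0,0,0],[0.3,0,0,0,0,0,0],[0.3,0,0,0,0,0,0],[0.3,0,0,0,0,0,0]]]}}

```text
time_s: 29.42
ee_pos: [555.4, -247.9, 195.3]
ee_rot: [179.9, -0.1, 79.7]
force: [-0.7, 0.2, -1.6]
gripper_width: 62.0
```

```bash
python3 - <<'E'
from h import *
plan([((557.6,-254,160),(180,0,79.4))],.3,vmax=4,wmax=.14)
E
```

```text
t 29.43 at [ 555.4 -247.9  195.3] [ 1.799e+02 -1.000e-01  7.970e+01] F [-0.7  0.2 -1.6] w 62.0 q [-25.  22.  87.   0.  71. -15.]
1 [[0.3,-0.56,0.32,3.53,0.002,-0.001,0.004]]
```

{"op": "move_arm", "data": {"increments": [[[0.3,-0.6,0.1,1,0,0,0.004],[0.3,0,0,1,0,0,0],[0.3,0,0,1,0,0,0],[0.3,0,0,0.2,0,0,0],[0.3,0,0,0,0,0,0],[0.3,0,0,0,0,0,0]]]}}

```text
time_s: 30.18
ee_pos: [555.5, -254.3, 161.6]
ee_rot: [179.8, -0.0, 79.4]
force: [-0.1, 0.2, -2.8]
gripper_width: 61.8
```

```bash
python3 - <<'E'
from h import *
f=grab('scene'); save('s5.png',f['color'][185:305,110:270],5)
plan([((557.6,-254,143),(180,0,79.4))],.3,vmax=4,wmax=.14)
E
```

```text
t 30.23 at [ 555.5 -254.4  161.6] [179.8  -0.   79.4] F [-0.3  0.4 -1.7] w 61.6 q [-26.  23.  89.   0.  67. -15.]
1 [[0.3,0.07,0.19,1.86,0.003,-0.001,0.0]]
```

View pics/s5.png

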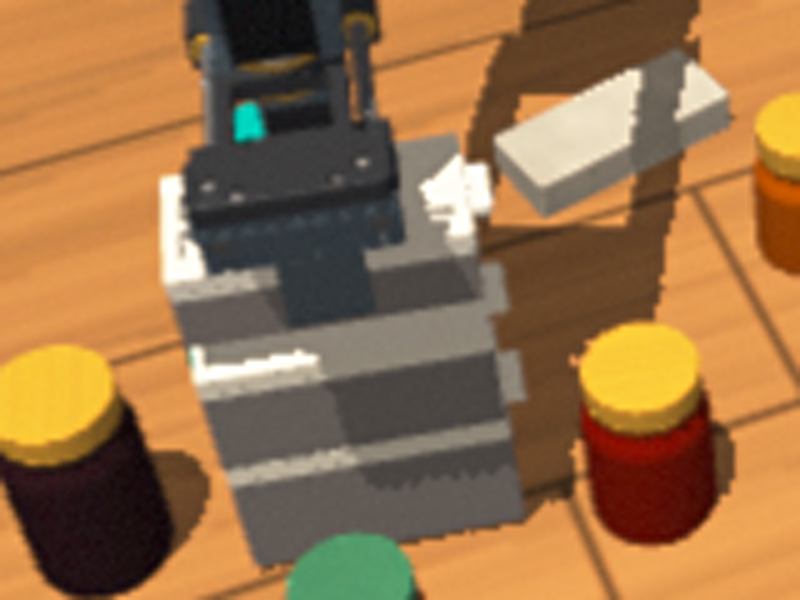

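The middle tub sits flush on the deep one, with no gap at (360,455). The shallow tub is aligned above, tabs in line at (490,185), (495,290) and (510,375). I shift 2 mm along tool y and lower it.

{"op": "move_arm", "data": {"increments": [[[0.3,0.1,0.2,0.5,0,0,0],[0.3,0,0,0.4,0,0,0],[0.3,0,0,0.2,0,0,0],[0.3,0,0,0,0,0,0],[0.3,0,0,0,0,0,0]]]}}

```text
time_s: 30.85
ee_pos: [558.1, -253.7, 150.3]
ee_rot: [179.8, -0.0, 79.4]
force: [0.3, -0.6, -2.8]
gripper_width: 61.8
```

{"op": "move_arm", "data": {"increments": [[[0.3,0,0,0.3,0,0,0],[0.3,0,0,0.2,0,0,0],[0.3,0,0,0.2,0,0,0],[0.3,0,0,0,0,0,0]]]}}

```text
time_s: 31.35
ee_pos: [558.3, -253.8, 143.8]
ee_rot: [179.7, -0.0, 79.4]
force: [0.2, -0.1, -1.1]
gripper_width: 61.9
```

{"op": "move_arm", "data": {"increments": [[[0.3,0,0,0.15,0,0,0],[0.3,0,0,0.2,0,0,0]]]}}

```text
time_s: 31.6
ee_pos: [558.4, -253.9, 143.7]
ee_rot: [179.6, -0.0, 79.4]
force: [-3.0, 0.6, 12.3]
gripper_width: 61.7
```

Firm contact at 143.7, the home height. I release, retreat and check.

{"op": "move_arm", "data": {"increments": [[[0.3,0,0,0,0,0,0],[0.85,0,0,0,0,0,0],[0.85,0,0,0,0,0,0],[0.85,0,0,0,0,0,0],[0.85,0,0,-2,0,0,0],[0.85,0,0,-4,0,0,0],[0.85,0,0,-4,0,0,0],[0.85,-1,-4,-2,0,0,0],[0.85,-2,-5,0,0,0,0],[0.85,3,-5,0,0,0,0],[0.85,3,-5,0,0,0,0],[0.85,0,0,0,0,0,0]]]}}

```text
time_s: 33.1
ee_pos: [372.3, -188.8, 264.6]
ee_rot: [179.5, 0.1, 79.4]
force: [0.7, -1.1, -0.2]
gripper_width: 77.4
```

```bash
python3 - <<'E'
from h import *
f=grab('top'); g=grab('scene'); P=cloud(f); print(monitor.state()['ee_pos'],monitor.state()['time_s'])
o=np.array([557.5,-254.6,174.]); im=metric(f,o,np.array([1,0,0.]),np.array([0,1,0.]),100,100,.5); c,sz,ang,bx=rect(im,100,100,.5,71)
print('shallow lid',c+o[:2],sz,ang)
q=P[(np.hypot(P[...,0]-557,P[...,1]+255)<28)]; print('lid z',np.nanmedian(q[:,2]))
P0=np.load('P.npy')
for n,x,y,h in [('a',606,-139,95),('b',531,-380,110),('c',662,-286,85),('d',692,135,95),('can',706,257,85),('stone',372,-78,25),('jar',483,-8,85)]:
    r=[]
    for Q in(P0,P):
        k=(abs(Q[...,2]-h)<6)&(np.hypot(Q[...,0]-x,Q[...,1]-y)<60); r.append((Q[k].mean(0).round(1) if k.any() else None,int(k.sum())))
    print(n,*r)
save('fin.png',np.hstack([cv2.resize(g['color'][170:320,100:300],(520,390)),cv2.resize(f['color'],(280,210))[:1].repeat(390,0)[:, :0]]),1.5)
E
```

```text
[ 375.55624902 -190.95351266  265.02315503] 33.2
shallow lid [ 558.84616089 -250.36922607] [136.10461426  64.52220917] 78.69007110595703
lid z 174.8517809545641
a (array([ 608.4, -138. ,   95.7]), 321) (array([ 608.4, -138. ,   95.7]), 323)
b (array([ 532.5, -381.2,  110.8]), 392) (array([ 532.3, -381. ,  110.8]), 393)
c (array([ 663. , -286.1,   85.5]), 333) (array([ 663.3, -286.2,   85.6]), 328)
d (array([686.6, 140.7,  95.4]), 439) (array([694.8, 139. ,  95.5]), 364)
can (array([706.8, 263.5,  85.4]), 462) (array([706.9, 263.3,  85.5]), 461)
stone (array([374.4, -77.1,  26. ]), 782) (array([374.4, -77.1,  26. ]), 785)
jar (None, 0) (array([483.1,  -8.2,  85.6]), 260)
```

View pics/fin.png

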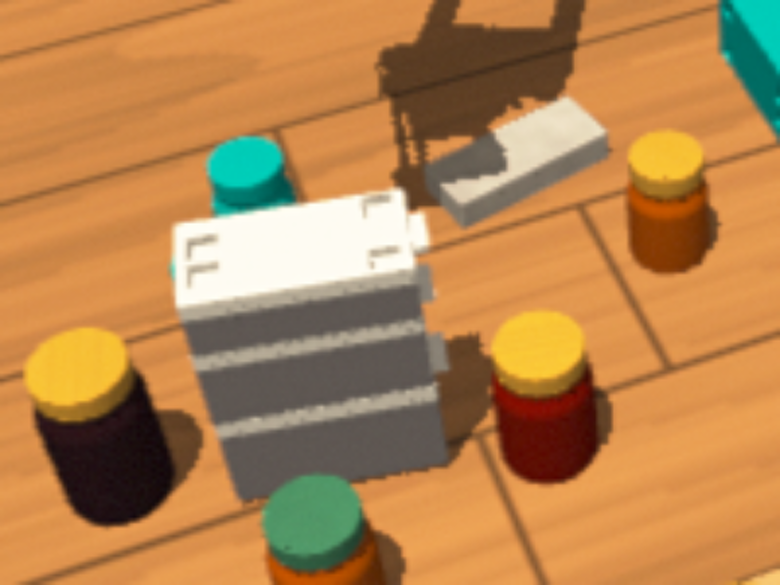

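The stack is flush and the tabs are aligned at (415,230), (425,285) and (437,350). The jar is upright at (668,200). jar_d's apparent 8 mm shift comes from my window, which included the middle tub's lid in the first frame. The colour mask from that frame put it at (695.5, 138.0), against (694.8, 139.0) now. Handing in.

```bash
python3 -c "
from workcell import job; print(job.job_done())"
```

```text
the job is handed in; nothing more can be done
None
```

The jar is upright on bare table at about (483, -8). The three tubs are stacked where the deep one stands, with the shallow tub on top and all tabs on the same side. I handed the job in at about 33 s; it reports no verdict.

**Last checks:**
- **Seating:** the shallow lid read 174.9 mm, where 174 is fully home and 180 would be standing proud. The middle lid read 134.9 mm against 134. The camera reads about 0.7–0.9 mm high on everything, so both fit being home.
- **Alignment:** the three lid outlines agree within about 1.5 mm and 1°. The last picture shows flush seams with the tabs above one another.
- **Deep tub:** the outline was not re-measured at the end because the stack covers its lid. In the last picture it stands where it was.
- **Bystanders:** jar_a, jar_b, jar_c, the can and the stone moved less than 0.5 mm.
- **Contact forces:** the highest wrist-force reading I saw was about 19 N, while setting the jar down.

**One check disagreed:** jar_d showed an 8 mm shift, because my first measuring window also took in part of the middle tub's lid. A colour-mask comparison puts jar_d within about 1 mm of where it started.

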